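# Cover a polished specimen with the inner lid of a double-lid pot, lift the hood away

### The arm

A 7-joint arm with a two-finger parallel gripper is mounted at the origin on a cart in front of the work surface, level with it; the furniture and walls round the work are solid. World frame = base frame: x ahead of the robot, y to its left, z up, the work surface at z = 0. Lengths are in m, angles in rad, forces in N, time in s.
With the tool pointing down it reaches from about 0.35 to 0.9 m from the base axis. Payload 8.1 kg.
Tool frame: the origin (TCP) lies between the finger pads; the fingertips stand 22 mm ahead of it and the grasp point (between the pads) lies 3 mm ahead of it (arm.tip_reach is the distance from the TCP to the fingertips, in m); z points along the fingers, y is the line along which they close (so a half turn about z gives the same grasp; the last joint's range is limited). The gripper opens to 92 mm and grips with 3 to 60 N. Pads are 19 mm wide; open, the fingers measure 130 mm over their backs; the gripper's body (75 mm by 190 mm) begins 47 mm behind the grasp point.
Start: joints at [-1.343, 0.434, 0.025, 1.573, -0.012, 1.134, -0.075], TCP at [0.203, 0.591, 0.249] pointing down, gripper open.
Joint ranges: [-2.62, 2.62], [-0.44, 2.09], [-1.27, 1.32], [0.08, 2.57], [-1.32, 4.46], [0.12, 2], [-2.74, 2.74]. Speed limits (rad/s): [2.22, 2.22, 3.01, 3.01, 3.14, 3.14, 3.14].

### API

Orientations are given as a rotation vector (axis times angle).
In Python, from cell import telemetry, vision, job, arm gives the robot as it stands. The module is installed in compiled form; this text tells all that it offers.
- The arm moves only by the shell command python3 -m creep 'ROWS' [FORCE]. ROWS is text: rows parted by semicolons, each of 7 numbers parted by spaces: the finger opening in cm, from 0 to 9.18, then the shift along the tool's x, y, z in cm, then the turn, a rotation vector about the tool's x, y, z in degrees. A call has 1 to 5 rows; each row is the pose to reach, as a shift and turn from the pose commanded when the call began, along the tool's axes at that moment; what a row does not reach only later rows make up. A row lasts 1/8 s, in which the tool goes at most 62.5 mm and 10.7 degrees, less where a joint would pass 70% of its speed; a pose out of reach is approached as far as the arm can. A call with a gripper value outside its range is refused whole. The fingers move at their own pace and stop on an object; FORCE is the grip in N (left out, the last holds). Time passes only in rows, so rows that repeat a pose let the fingers close. It gives the time, the measured TCP pose, the force, the opening and the grip force at its end, in the units of the state.
- telemetry.observe(): the state, without advancing time (a new reading comes with each control period).
- vision.get_image(name): name is "scene" or "top" or "wrist"; returns the picture (420x560x3 uint8, red, green, blue); there is no depth.
- vision.camera_info(name): a dict with "fov_y" (degrees; the focal length in pixels is half the picture's height over the tangent of half this angle, whatever the lens; pixels are square), "cx", "cy" (the principal point, pixels), "extrinsics" (4x4, takes a point from camera to world coordinates). Camera axes: x right, y down, z forward; pixel columns grow to the right and rows downward; lengths in m; the calibration is good to about 2 mm. The wrist camera is an equidistant fisheye: a pixel r from the principal point sees the ray r / f radians off the axis. A picture is of the moment at which its call begins: read the wrist's pose just before it. camera_info takes no time and is no camera call; for the wrist camera it gives the pose at the moment of the call.
- job.sign_off(): hands the job in; it is judged then, once.
The state is a dict: "clock": time; "joints": joint angles; "dq": joint speeds; "joint_efforts": joint torques, N m; "position": TCP position; "ee_rot": TCP orientation; "force": force on the tool from outside, world axes, zero at the start; "ft_torque": the same for the moment, N m; "width": opening from 0.0 (shut) to 1.0 (fully open); "gripper_force": force on a finger pad.
Only numpy, scipy, OpenCV 4.12 (cv2) and the standard library are available. Lean on these libraries where they do the work, as an engineer would, in place of code of your own. Each camera call takes 0.05 s, during which the arm holds its last target. There are 200 camera calls.

### The job

Put the small mounted specimen away: stand it flat in the middle of the open pot and let go, then lift the double lid by the black handle on its clear hood and lower hood and hanging inner lid together on to the pot, until the square inner lid is fully home between the rails and the hood rests on the flange. Turn the hood until its handle is in line with the inner lid's T-bar (a sixth of a turn anticlockwise, seen from above), then raise the hood alone and finish still holding it, upright and still, its rim at least 5 cm above the T-bar, with the inner lid left home over the specimen. Do not touch the inner lid with the fingers or press it on the specimen, and leave the petri dish, tape roll and large specimen where they are.

Things in the scene. Friction and masses are not known exactly. Their poses are not given: they have to be found in the camera images.
- pot: transfer pot: round aluminium base, 116 mm across, fixed to the bench. Origin: centre of its underside, z up. Flange (where the hood's rim rests) 14 mm above the bench; on it a round boss 85 mm across, edge chamfered, whose flat top is the seat. Four steel rails on the seat lie square to the pot's x and y axes; all four sides alike, so the inner lid may go in at any quarter turn.
- pot_seat (a point): centre of the pot's seat, 21 mm above the bench, marked by a dark disc 33 mm across: here stands the specimen, and here comes the centre of the inner lid's rim. The four rails round it are 36 mm long (corners open), 59 mm apart face to face, 11 mm high and flare out 3 mm at the top as lead-in. Axes as the pot's.
- specimen: small mounted specimen: flat resin cylinder, 30 mm across, 14 mm high, about 16 g, standing on the bench. Origin: centre of its underside, z up. Grasp it by its round flank. The way to it from the left leads past the computer tower (0.37 m high, folder and calendar on it up to 0.56 m): pass on the robot's side, the hand about 0.45 m from the base axis.
- hood: outer lid: clear round hood with aluminium top, 0.32 kg, standing on the bench with the inner lid hanging inside. Origin: centre of its lower rim, z up, x along its handle. Skirt 96 mm across outside, 90 mm inside, 35 mm high, goes over the pot's boss with 2.5 mm to spare all round; above it the top plate, 98 mm across (35 to 39 mm), four posts, and a cap 62 mm across (56 to 60 mm).
- hood_handle (a point): middle of the hood's handle, on the hood's axis, 73 mm above its rim; axes as the hood's. The handle is an upright black fin on the cap: 56 mm long (x), 14 mm thick (y: grip across this), 26 mm high, from 60 to 86 mm above the rim.
- hood_slot (a point): centre of the slot in the hood's top plate, 39 mm above its rim. Slot 20 mm wide, 43 mm long, along the handle (x). At the start the T-bar lies across it in a pocket 2.5 mm deep, 60 degrees anticlockwise (from above) from the handle. With hood and inner lid both home the bar is 5 mm above the plate, free to turn; it passes the slot when in line with the handle within about 12 degrees.
- inner_lid: inner lid: steel cup, mouth down, 54 mm square outside, 48 mm inside, 21 mm deep, 24 mm high, 0.11 kg; 2.5 mm to spare at each rail. Origin: centre of its rim, z up, x along its T-bar and two of its sides. It starts hanging in the hood, rim 2 mm above the hood's rim, x 60 degrees anticlockwise from the hood's x, with 1-2 mm and a few degrees play; home, its rim is 7 mm above the hood's.
- inner_lid_bar (a point): middle of the inner lid's T-bar, 40 mm above the lid's rim; axes as the inner lid's. The bar is 34 mm long (x), 8 mm wide, 6 mm high, on a stem 8 mm across; it shows between the hood's posts.
- petri_dish: bystander: open glass petri dish, 60 mm across, 13 mm high; origin at the centre of its underside
- tape_roll: bystander: roll of tape lying flat, 92 mm across, 48 mm high; origin at the centre of its underside
- large_specimen: bystander: a larger mounted specimen, 40 mm across and 18 mm high; origin at the centre of its underside
Things that resemble listed ones, but are neither listed nor needed, are in the scene too. Of the things that look like the pot, the larger one is meant.

How it is judged:
On the way, in this order (a step that is already met when the one before it is completed fails the run):
1. the specimen stands flat in the middle of the pot's seat, let go (horizontal distance between specimen and pot_seat below 0.007 m and z of specimen in the frame of pot_seat below 0.0025 m and angle between specimen's own z axis and vertical below 0.08 rad and contact force between the fingers and specimen below 0.05 N), for 0.2 s.
2. hood and inner lid have been lowered together: the inner lid is home between the rails and the hood rests on the flange (horizontal distance between inner_lid and pot_seat below 0.0045 m and z of inner_lid in the frame of pot_seat below 0.0018 m and angle between inner_lid's own z axis and vertical below 0.05 rad and horizontal distance between hood and pot below 0.005 m and z of hood in the frame of pot below 0.0165 m), for 0.2 s.
3. the hood has come up alone: it is clear above the T-bar and the inner lid is still home (z of hood in the frame of inner_lid_bar above 0.006 m and z of inner_lid in the frame of pot_seat below 0.0018 m), for 0.2 s.
At the end, for the whole second after the job is handed in: Specimen flat on the seat within 9 mm of its centre; inner lid home over it (rim within 1.8 mm of the seat, centred within 4.5 mm, level); hood held in the fingers, upright within 11 degrees, still, touching neither lid nor pot, its rim 50 mm or more above the T-bar's top (horizontal distance between specimen and pot_seat below 0.009 m and z of specimen in the frame of pot_seat below 0.0025 m and angle between specimen's own z axis and vertical below 0.08 rad and horizontal distance between inner_lid and pot_seat below 0.0045 m and z of inner_lid in the frame of pot_seat below 0.0018 m and angle between inner_lid's own z axis and vertical below 0.05 rad and z of hood in the frame of inner_lid_bar above 0.053 m and angle between hood's own z axis and vertical below 0.2 rad and linear speed of hood below 0.03 m/s and contact force between the fingers and hood above 1 N and contact force between hood and inner_lid below 0.05 N and contact force between hood and pot below 0.05 N); the arm keeps its last pose, push and grip.
It fails at once if the inner lid parted from the hood anywhere but home on the pot's seat (z of hood in the frame of inner_lid above 0.009 m and (horizontal distance between inner_lid and pot_seat above 0.006 m or z of inner_lid in the frame of pot_seat above 0.005 m)).
It fails at once if the fingers touched the inner lid (contact force between the fingers and inner_lid above 0.5 N).
It fails at once if the inner lid was pressed on the specimen (contact force between inner_lid and specimen above 4 N).
It fails at once if a bystander was moved (distance of any of petri_dish, tape_roll, large_specimen from where it was at the start of the episode above 0.015 m).
It also fails if it takes over 64 s, if anything falls off the work surface, if the arm or the gripper's body presses on something with over 40 N, if the wrist force passes 120 N, or if a joint passes its speed limit or range.

## Working session

There is one attempt and no reset: what is moved stays moved. The work goes in short steps, Python scripts to look and compute and a shell command to move; the robot and the scene stay as the last step left them, time stands still between calls to the robot, and variables do not carry over. Pictures are saved under pics/ and viewed, at most 13 in all, crops included, and the job is handed in when it is done.

```bash
mkdir -p pics; cat > h.py <<'E'
import numpy as np, cv2
from scipy.spatial.transform import Rotation as R
from cell import telemetry, vision, job, arm
def snap(n,f):
    i=vision.camera_info(n); im=vision.get_image(n); np.savez(f'pics/{f}.npz',im=im,**{k:np.array(v) for k,v in i.items()})
    cv2.imwrite(f'pics/{f}.png',im[:,:,::-1]); return im,i
def load(f): d=np.load(f'pics/{f}.npz'); return d['im'],{k:d[k] for k in d if k!='im'}
def foc(i): return 210/np.tan(np.radians(float(i['fov_y']))/2)
def ray(i,u,v,fish=False):
    f=foc(i); x,y=(u-i['cx'])/f,(v-i['cy'])/f
    if fish:
        r=np.hypot(x,y); s=np.sin(r)/r if r>1e-9 else 1; d=np.array([x*s,y*s,np.cos(r)])
    else: d=np.array([x,y,1.])
    T=np.array(i['extrinsics']); return T[:3,3],T[:3,:3]@d
def at(i,u,v,z,fish=False):
    o,d=ray(i,u,v,fish); return o+d*(z-o[2])/d[2]
def proj(i,P,fish=False):
    T=np.array(i['extrinsics']); P=np.atleast_2d(P); c=(P-T[:3,3])@T[:3,:3]; f=foc(i)
    if fish:
        r=np.hypot(c[:,0],c[:,1]); t=np.arctan2(r,c[:,2]); k=t/np.maximum(r,1e-9)
    else: k=1/c[:,2]
    return np.c_[i['cx']+f*c[:,0]*k, i['cy']+f*c[:,1]*k]
def circ(c,r,z,n=72):
    a=np.linspace(0,2*np.pi,n); return np.c_[c[0]+r*np.cos(a),c[1]+r*np.sin(a),np.full(n,z)]
def st():
    s=telemetry.observe(); p=np.array(s['position']); r=R.from_rotvec(s['ee_rot'])
    return s,p,r
def shift(target): # world point for TCP -> tool-frame cm
    s,p,r=st(); return 100*r.inv().apply(np.array(target)-p)
E
python3 - <<'E'
from h import *
ims=[]
for n in('top','scene','wrist'):
    im,i=snap(n,n+'0'); print(n,i['fov_y'],i['cx'],i['cy'],np.round(i['extrinsics'],3).tolist())
s,p,r=st(); print(s); print(r.as_matrix().round(3))
print(arm.tip_reach)
E
```

```text
top 45.02125614362386 283.56379535088735 210.36124623874545 [[-0.075, -0.97, 0.229, 0.382], [-0.997, 0.073, -0.018, -0.185], [0.001, -0.23, -0.973, 0.956], [0.0, 0.0, 0.0, 1.0]]
scene 48.69559183351997 275.1888342947854 201.08372109360425 [[0.345, -0.768, 0.539, 0.067], [-0.939, -0.284, 0.196, -0.408], [0.003, -0.573, -0.819, 0.872], [0.0, 0.0, 0.0, 1.0]]
wrist 65.70646984690485 274.7639015121818 209.47729275698197 [[0.325, 0.914, 0.243, 0.138], [0.946, -0.313, -0.085, 0.615], [-0.002, 0.257, -0.966, 0.386], [0.0, 0.0, 0.0, 1.0]]
{'clock': 0.15, 'joints': array([-1.34261447,  0.43503067,  0.02495359,  1.57386343, -0.01160956,
        1.13403322, -0.07512489]), 'dq': array([ 1.00483053e-04, -2.17839601e-03,  6.17748981e-05, -1.96063264e-03,
       -9.49201720e-04,  1.18484070e-03, -2.02782037e-03]), 'joint_efforts': array([ 1.72645858e-03, -6.68258929e+01,  9.85882580e-01, -3.14695787e+01,
       -6.05077227e-02,  3.93552775e-02,  9.57105294e-05]), 'position': array([0.20289933, 0.59076453, 0.24815459]), 'ee_rot': array([-5.17329783e-01, -3.09859761e+00,  1.86146918e-03]), 'force': array([ 0.4238005 ,  0.16147527, -1.09934865]), 'ft_torque': array([-0.02036967, -0.01354451, -0.00515497]), 'gripper_force': 0.0, 'width': 0.9992826642165896}
[[-0.946  0.325 -0.   ]
 [ 0.325  0.946 -0.001]
 [-0.    -0.001 -1.   ]]
0.022
```

View pics/top0.png

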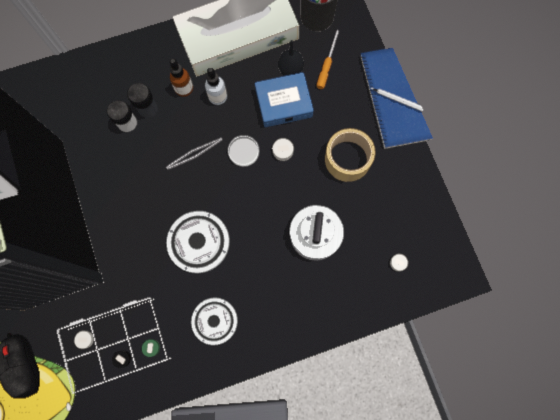

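View pics/scene0.png

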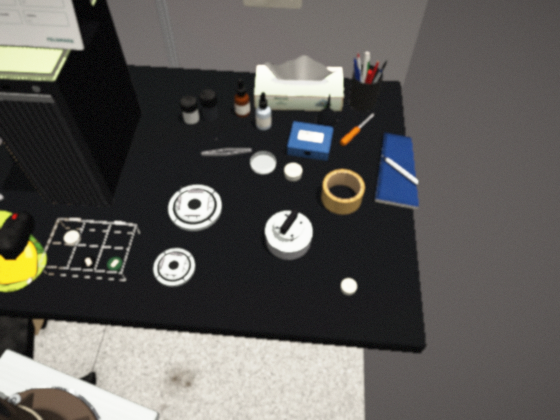

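The top view shows the big pot at (198,241), a smaller decoy pot at (214,321), and the hood at (317,232). White discs are at (283,149) and (399,262), the tape at (350,155) and the dish at (243,151). The scene view agrees. Next I'll measure blob sizes and centres in both views.

```bash
python3 - <<'E'
from h import *
def blob(n,seed,z,half,thr=70):
    im,i=load(n+'0'); g=cv2.cvtColor(im,cv2.COLOR_RGB2GRAY)
    u,v=seed; m=np.zeros_like(g); m[v-half:v+half,u-half:u+half]=(g[v-half:v+half,u-half:u+half]>thr)
    c,_=cv2.findContours(m,cv2.RETR_EXTERNAL,cv2.CHAIN_APPROX_NONE); c=max(c,key=cv2.contourArea)
    P=np.array([at(i,a,b,z)[:2] for a,b in c[:,0]])
    (x,y),r=cv2.minEnclosingCircle(P.astype(np.float32))
    A=np.c_[2*P,np.ones(len(P))]; s=np.linalg.lstsq(A,(P**2).sum(1),rcond=None)[0]
    return (np.round(s[:2],4),'r_fit',round(float(np.sqrt(s[2]+s[0]**2+s[1]**2)),4),'r_enc',round(r,4))
for nm,t,s,z,h in [('pot',(198,241),(195,207),.014,36),('small pot',(214,321),(174,267),.014,27),('discA',(283,149),(293,172),.015,14),('discB',(399,262),(349,286),.014,14),('petri',(243,151),(263,163),.013,18)]:
    print(nm,'top',*blob('top',t,z,h)); print(nm,'scn',*blob('scene',s,z,h))
a,_=load('top0');b,_=load('scene0')
f=lambda im,u,v,k,s:cv2.resize(im[v-k:v+k,u-k:u+k],(s,s),interpolation=cv2.INTER_CUBIC)
g=np.vstack([np.hstack([f(a,198,241,36,390),f(a,317,232,36,390)]),])
g2=np.hstack([f(b,195,207,36,200),f(b,289,230,36,200),f(a,283,149,20,200),f(a,399,262,20,180) if 0 else f(a,399,262,20,200)])[:, :780]
cv2.imwrite('pics/c1.png',np.vstack([g,g2])[:,:,::-1])
E
```

```text
pot top [ 0.5567 -0.0365] r_fit 0.0594 r_enc 0.0604
pot scn [ 0.5557 -0.0384] r_fit 0.0621 r_enc 0.0649
small pot top [ 0.4078 -0.0609] r_fit 0.0422 r_enc 0.0431
small pot scn [ 0.4062 -0.0638] r_fit 0.0441 r_enc 0.0457
discA top [ 0.7274 -0.21  ] r_fit 0.0223 r_enc 0.024
discA scn [ 0.7271 -0.2119] r_fit 0.0257 r_enc 0.0287
discB top [ 0.4887 -0.4098] r_fit 0.0163 r_enc 0.0175
discB scn [ 0.4883 -0.4118] r_fit 0.0181 r_enc 0.02
petri top [ 0.7312 -0.1326] r_fit 0.0318 r_enc 0.0334
petri scn [ 0.7288 -0.1352] r_fit 0.0346 r_enc 0.0376
```

View pics/c1.png

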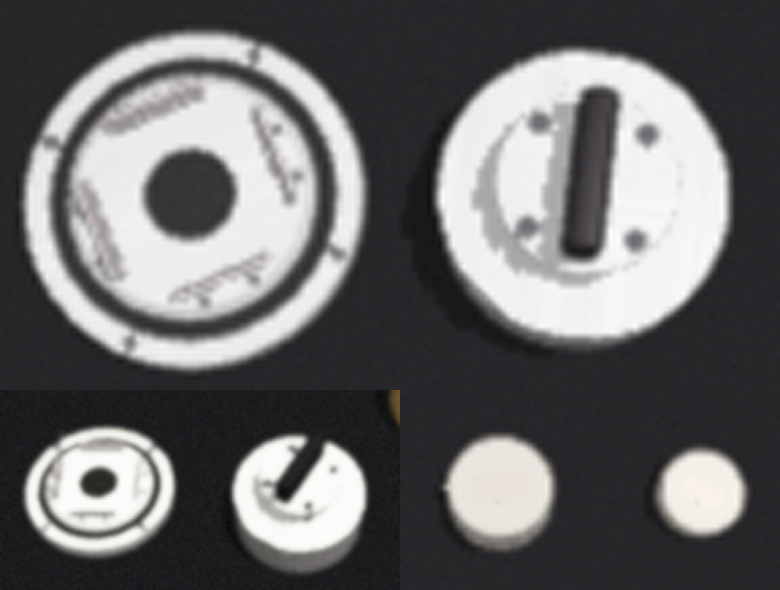

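The 30 mm disc at (0.488,-0.411) is the specimen, and the 44 mm one is the bystander. The pot is at about (0.556,-0.037). The tower's near face is about 0.49 m from the base axis, so I'll retract to about 0.38 m and turn the hand tangential before swinging past.

```bash
python3 -m creep '9 0 -5 0 0 0 -10;9 0 -10 0 0 0 -20;9 0 -15 0 0 0 -30;9 0 -20 0 0 0 -40;9 0 -24.5 0 0 0 -50' 10
python3 -m creep '9 0 0 0 0 0 -10;9 0 0 0 0 0 -20;9 0 0 0 0 0 -30;9 0 0 0 0 0 -40;9 0 0 0 0 0 -40'
python3 -c "
from h import *
s,p,r=st();print(p,r.as_matrix().round(3),s['joints'].round(2),np.hypot(*p[:2]))
_,i=load('top0')
for u,v in((100,285),(15,310),(65,150)): print(at(i,u,v,0))"
```

```text
clock: 0.78
position: [0.1229, 0.3575, 0.2485]
ee_rot: [-0.849, 3.025, -0.001]
force: [0.2, 0.6, 1.2]
width: 0.981
gripper_force: 0.0
clock: 1.4
position: [0.1234, 0.3593, 0.2487]
ee_rot: [1.824, -2.558, 0.0]
force: [1.4, 0.0, 0.2]
width: 0.981
gripper_force: 0.0
[0.1234283  0.35925207 0.24865985] [[-0.326 -0.945 -0.   ]
 [-0.945  0.326 -0.   ]
 [ 0.    -0.    -1.   ]] [-1.2   0.04 -0.19  2.1   0.01  1.    1.42] 0.37986391409892695
[0.48961488 0.1507556  0.        ]
[0.45534047 0.30730223 0.        ]
[0.76309289 0.22235852 0.        ]
```

```bash
for k in 1 2; do python3 -m creep '9 .47 -5.94 0 0 0 9;9 1.86 -11.74 0 0 0 18;9 4.14 -17.25 0 0 0 27;9 7.26 -22.34 0 0 0 36;9 11.13 -26.87 0 0 0 45' | sed -n '1,4p'; done
python3 - <<'E'
from h import *
s,p,r=st();print(p,r.as_matrix().round(3),s['joints'].round(2),np.hypot(*p[:2]))
im,i=snap('wrist','w1')
print(shift([.488,-.411,.2]))
# pot screws and handle from earlier crop of top view
_,t=load('top0')
S=[(255,55),(333,252),(130,343),(52,142)]
for u,v in S:
    P=at(t,162+u/390*72,205+v/390*72,.014); d=P[:2]-[.5567,-.0365]; print('screw',P.round(3),np.degrees(np.arctan2(d[1],d[0])).round(1))
a,b=[at(t,281+u/390*72,196+v/390*72,.086) for u,v in((600,95),(583,250))] if 0 else [at(t,281+(u-390)/390*72,196+v/390*72,.086) for u,v in((601,92),(584,250))]
print('handle',(a+b)/2,np.linalg.norm(a-b),np.degrees(np.arctan2(*(a-b)[[1,0]])))
E
```

```text
clock: 2.02
position: [0.3427, 0.1654, 0.2489]
ee_rot: [-0.692, 3.064, 0.0]
force: [0.8, 0.7, -0.1]
clock: 2.65
position: [0.3593, -0.1254, 0.2489]
ee_rot: [0.533, 3.095, -0.0]
force: [0.9, -0.6, 0.2]
[ 0.35926194 -0.12543236  0.24892558] [[-0.942  0.335  0.001]
 [ 0.335  0.942 -0.   ]
 [-0.001  0.    -1.   ]] [-0.39 -0.01  0.6   2.15  0.    1.    1.44] 0.3805291266957627
[-22.05350178 -21.57618717   4.95102238]
screw [ 0.605 -0.06   0.014] -26.3
screw [ 0.533 -0.084  0.014] -116.2
screw [ 0.507 -0.013  0.014] 155.1
screw [0.579 0.012 0.014] 64.9
handle [ 0.55147695 -0.25977374  0.086     ] 0.052435704176230426 -11.244627609449056
```

View pics/w1.png

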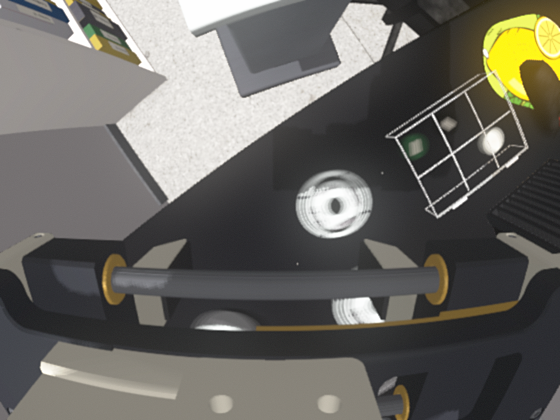

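The wrist picture shows the small pot at (334,204), the tray, and the area under the fingers just above the bar (rows about 180–260). The diagonals of the pot's rails lie at -25.6°, so its axes are at 19.4° mod 90. The handle is at -11.2°, centred at about (0.551,-0.260). I'll hover over the specimen next, opening diagonal to the pot.

```bash
python3 -m creep '7 -3.9 -3.9 0.5 0 0 3;7 -7.9 -7.8 1 0 0 6;7 -11.9 -11.7 2 0 0 6;7 -15.9 -15.6 4 0 0 6;7 -19.5 -19 6 0 0 6' >/dev/null
python3 -m creep '5 -2.5 -2.5 4 0 0 0;5 -2.5 -2.5 4 0 0 0;5 -2.5 -2.5 4 0 0 0;5 -2.5 -2.5 4 0 0 0'
python3 - <<'E'
from h import *
im,i=snap('wrist','w2'); s,p,r=st(); print(p,r.as_matrix().round(3))
g=cv2.cvtColor(im,cv2.COLOR_RGB2GRAY)
uv=proj(i,[.488,-.411,.014],True)[0]; print(uv)
u,v=uv.astype(int); m=np.zeros_like(g); m[v-40:v+40,u-45:u+45]=g[v-40:v+40,u-45:u+45]>120
c,_=cv2.findContours(m,0,1)
for k in sorted(c,key=cv2.contourArea)[-2:]:
    P=np.array([at(i,a,b,.014,True)[:2] for a,b in k[:,0]]); print(cv2.contourArea(k),cv2.boundingRect(k),cv2.minEnclosingCircle(P.astype(np.float32)))
E
```

```text
clock: 3.82
position: [0.4948, -0.3989, 0.1501]
ee_rot: [0.679, 3.065, 0.0]
force: [-0.0, -0.5, 0.5]
width: 0.542
gripper_force: 0.0
[ 0.49484734 -0.39891151  0.15016564] [[-0.907  0.422  0.002]
 [ 0.422  0.907 -0.   ]
 [-0.002  0.001 -1.   ]]
[257.41922636 204.3969638 ]
22.5 (212, 240, 11, 4) ((0.5036585330963135, -0.4595198333263397), 0.005059774033725262)
970.5 (243, 185, 35, 38) ((0.48838356137275696, -0.4087933897972107), 0.016664277762174606)
```

View pics/w2.png

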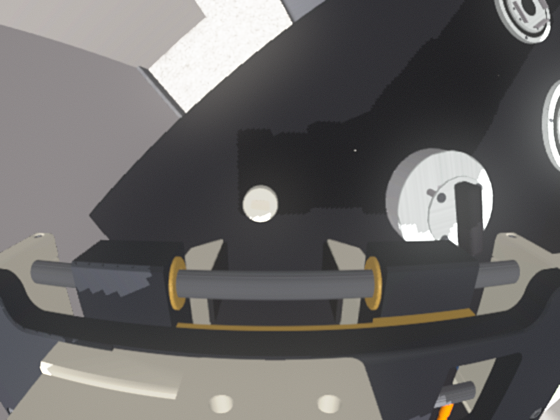

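```bash
python3 -m creep '5 .13 -1.23 4 0 0 0;5 .13 -1.23 9 0 0 0;5 .13 -1.23 12.3 0 0 0;5 .13 -1.23 12.3 0 0 0;5 .13 -1.23 12.3 0 0 0' 8
python3 -m creep '2.6 0 0 0 0 0 0;2.6 0 0 0 0 0 0;2.6 0 0 0 0 0 0;2.6 0 0 0 0 0 0;2.6 0 0 0 0 0 0' 8
python3 -c "
from h import *
s,p,r=st();print(p,s['width']*.0918,s['gripper_force'],s['joints'].round(2))"
```

```text
clock: 4.5
position: [0.4884, -0.4101, 0.0269]
ee_rot: [0.678, 3.066, -0.0]
force: [-0.2, -0.1, 0.5]
width: 0.546
gripper_force: 0.0
clock: 5.12
position: [0.4881, -0.4103, 0.0262]
ee_rot: [0.679, 3.067, 0.0]
force: [-0.8, 1.6, 5.4]
width: 0.319
gripper_force: 8.0
[ 0.48811527 -0.41032452  0.02620317] 0.029319018950294696 8.000553846359253 [ 0.26  0.76  0.55  1.77 -0.55  0.77  2.23]
```

```bash
python3 -m creep '2.6 0 0 -5 0 0 0;2.6 0 0 -10.5 0 0 0;2.6 1 3.5 -13.3 0 0 0;2.6 2.5 9 -13.3 0 0 0;2.6 4 14.8 -13.3 0 0 0' >/dev/null
python3 -m creep '2.6 1.4 5.5 0 0 0 .5;2.6 2.8 11 0 0 0 .5;2.6 4.2 16.5 0 0 0 .5;2.6 5.56 21.9 0 0 0 .5;2.6 5.56 21.9 0 0 0 .5'
python3 - <<'E'
from h import *
im,i=snap('wrist','w3'); s,p,r=st(); print(p,r.as_matrix().round(3),s['width'],s['gripper_force'],s['joints'].round(2))
E
```

```text
clock: 6.38
position: [0.5567, -0.0313, 0.1581]
ee_rot: [-0.679, -3.066, -0.003]
force: [-0.4, -0.7, -0.7]
width: 0.324
gripper_force: 8.0
[ 0.55616071 -0.03480486  0.15839081] [[-0.905  0.426 -0.   ]
 [ 0.426  0.905  0.   ]
 [ 0.001  0.    -1.   ]] 0.32045637554165696 7.9998815059661865 [-0.53  0.49  0.7   1.89 -0.39  0.91  1.49]
```

View pics/w3.png

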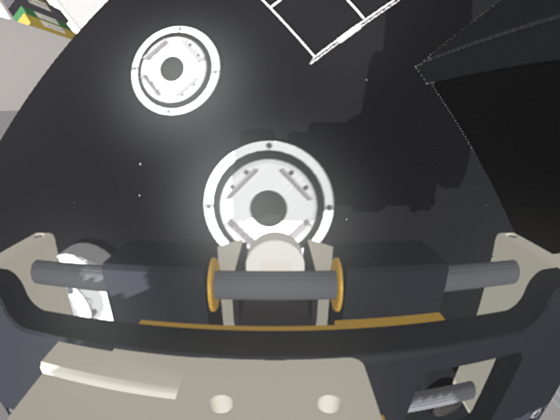

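The specimen sits in the fingers at (275,252). The pot's disc is at (269,208), with screws at (269,146), (329,208) and (210,206).

```bash
python3 - <<'E'
from h import *
im,i=load('w3'); g=cv2.cvtColor(im,cv2.COLOR_RGB2GRAY)
m=np.zeros_like(g); m[185:231,246:292]=g[185:231,246:292]<110
n,l,s,c=cv2.connectedComponentsWithStats(m); k=l[208,269]; print(s[k],c[k])
k_,_=cv2.findContours((l==k).astype(np.uint8),0,1); P=np.array([at(i,a,b,.021,True)[:2] for a,b in k_[0][:,0]]).astype(np.float32)
print('disc',cv2.minEnclosingCircle(P),'mean',at(i,*c[k],.021,True))
# outer flange edge: fit on upper half rays
best=[]
for a in np.radians(np.arange(180,361,3)):
    for rr in np.arange(75,50,-.25):
        u,v=269+rr*np.cos(a),206+rr*np.sin(a)
        if cv2.getRectSubPix(g,(1,1),(u,v))[0,0]>120: best.append(at(i,u,v,.014,True)[:2]); break
P=np.array(best); s=np.linalg.lstsq(np.c_[2*P,np.ones(len(P))],(P**2).sum(1),rcond=None)[0]
print('flange',s[:2],np.sqrt(s[2]+s[0]**2+s[1]**2),len(P))
for u,v in((269,146),(329,208),(210,206)):
    d=at(i,u,v,.014,True)[:2]-s[:2]; print(np.degrees(np.arctan2(d[1],d[0])))
# rails (4 visible?) via line pts
print('pot pred',proj(i,[.5567,-.0365,.021],True), 'spec pred', proj(i,st()[1]-[0,0,.016],True))
E
```

```text
[     0      0    560    420 235083] [279.50092521 209.50470685]
disc ((0.8193501234054565, -0.11981586366891861), 0.6239178776741028) mean [ 0.5620115  -0.02775913  0.021     ]
flange [ 0.55730638 -0.03716848] 0.059890793738091995 61
153.55860381945973
64.25922706450895
-116.2230079846316
pot pred [[267.8658073  208.26066375]] spec pred [[265.84251157 265.29438368]]
```

```bash
cat > pot.py <<'E'
from h import *
def potfit(name):
    im,i=load(name); g=cv2.cvtColor(im,cv2.COLOR_RGB2GRAY).astype(np.float32)
    s,p,r=st(); print('tcp',p,'gap col',proj(i,p+r.apply([0,0,.016]),True))
    c0=proj(i,[.557,-.037,.021],True)[0]
    def edge(c,rs,z,fn,angs):
        out=[]
        for a in np.radians(angs):
            for rr in rs:
                u,v=c+rr*np.array([np.cos(a),np.sin(a)])
                if fn(cv2.getRectSubPix(g,(1,1),(float(u),float(v)))[0,0]): out.append(at(i,u,v,z,True)[:2]); break
        P=np.array(out); q=np.linalg.lstsq(np.c_[2*P,np.ones(len(P))],(P**2).sum(1),rcond=None)[0]
        return q[:2],np.sqrt(q[2]+q[0]**2+q[1]**2),len(P)
    print('disc',edge(c0,np.arange(5,30,.25),.021,lambda x:x>110,range(0,360,5)))
    print('flange',edge(c0,np.arange(78,50,-.25),.014,lambda x:x>120,range(180,360,3)))
E
python3 -c "
from pot import *
snap('wrist','w4'); potfit('w4')"
```

```text
tcp [ 0.55588338 -0.03701792  0.15862338] gap col [[268.22783134 264.68862547]]
disc (array([ 0.55518545, -0.03081027]), np.float64(0.008919964008510788), 72)
flange (array([ 0.55710432, -0.03663082]), np.float64(0.05949524626097503), 60)
```

```bash
python3 -m creep '2.6 -.06 0 4 0 0 .7;2.6 -.06 0 8 0 0 .7;2.6 -.06 0 9.5 0 0 .7;2.6 -.06 0 10.5 0 0 .7;2.6 -.06 0 10.5 0 0 .7'
python3 -m creep '2.6 0 0 .2 0 0 0;2.6 0 0 .4 0 0 0;2.6 0 0 .55 0 0 0;2.6 0 0 .55 0 0 0'
```

```text
clock: 7.1
position: [0.5568, -0.0381, 0.0541]
ee_rot: [0.712, 3.059, -0.0]
force: [0.6, -0.6, 0.4]
width: 0.322
gripper_force: 8.0
clock: 7.6
position: [0.5565, -0.0373, 0.0482]
ee_rot: [-0.711, -3.06, -0.0]
force: [-0.5, 0.4, -0.2]
width: 0.321
gripper_force: 8.0
```

```bash
python3 -m creep '2.6 0 0 .05 0 0 0;2.6 0 0 .1 0 0 0;2.6 0 0 .1 0 0 0'
python3 -m creep '3.3 0 0 .0 0 0 0;3.3 0 0 0 0 0 0;3.4 0 0 0 0 0 0;3.4 0 0 0 0 0 0;3.4 0 0 0 0 0 0'
python3 -m creep '3.4 0 0 -.3 0 0 0;3.4 0 0 -1 0 0 0;3.4 0 0 -3 0 0 0;3.4 0 0 -7 0 0 0;5 0 0 -12 0 0 0'
python3 -m creep '5 -7 0 -1 0 0 0;5 -7 0 -1 0 0 0;5 -7 0 -1 0 0 0;5 -7 0 -1 0 0 0'
python3 -c "
from pot import *
im,i=snap('wrist','w5'); potfit('w5')
s,p,r=st(); print(r.as_matrix().round(3))
T=i['extrinsics']; print('cam in tool',r.inv().apply(np.array(T)[:3,3]-p))"
```

```text
clock: 7.98
position: [0.5566, -0.0374, 0.0472]
ee_rot: [0.711, 3.06, 0.0]
force: [-0.2, 0.6, -0.8]
width: 0.322
gripper_force: 8.0
clock: 8.6
position: [0.5565, -0.0375, 0.0472]
ee_rot: [0.711, 3.06, 0.0]
force: [-0.5, 0.2, -0.3]
width: 0.368
gripper_force: 0.0
clock: 9.22
position: [0.5559, -0.0375, 0.1683]
ee_rot: [-0.711, -3.059, 0.001]
force: [1.0, 1.2, -0.8]
width: 0.437
gripper_force: 0.0
clock: 9.72
position: [0.6181, -0.0678, 0.1767]
ee_rot: [-0.711, -3.058, -0.0]
force: [-0.3, -0.2, 0.5]
width: 0.546
gripper_force: 0.0
tcp [ 0.61817195 -0.06768023  0.17672624] gap col [[272.69520941 263.43387433]]
disc (array([ 0.55700016, -0.03700024]), np.float64(0.004487145307940807), 72)
flange (array([ 0.5563885 , -0.03519109]), np.float64(0.05921566866730115), 60)
[[-0.898  0.441 -0.002]
 [ 0.441  0.898  0.001]
 [ 0.002 -0.    -1.   ]]
cam in tool [ 0.06968521  0.001195   -0.13754057]
```

View pics/w5.png

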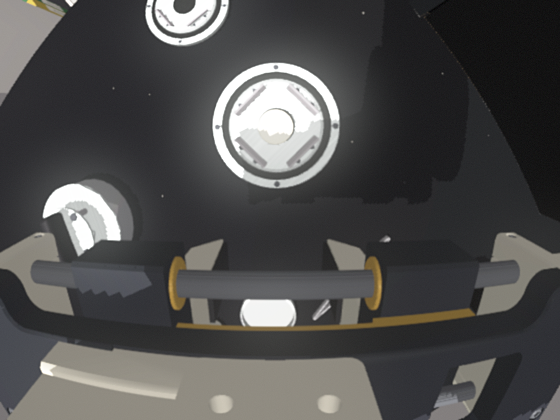

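The specimen stands centred in the pot: (275,125) against the flange centre (276,125), with the fingers clear. Screws along the image axes put the pot axes at 18.9° mod 90. Now I'll view the hood.

```bash
python3 -m creep '5 -1.8 -4.7 -1 0 0 -5;5 -3.6 -9.4 -2 0 0 -10;5 -5.4 -14.2 -2.5 0 0 -15;5 -7.3 -18.9 -2.5 0 0 -15;6 -7.3 -18.9 -2.5 0 0 -15' | sed -n 1,3p
python3 -m creep '6 0 0 0 0 0 0;6 0 0 0 0 0 0;6 0 0 0 0 0 0' | sed -n 1,3p
python3 - <<'E'
from h import *
im,i=snap('wrist','w6'); s,p,r=st(); print(p,r.as_matrix().round(3),s['joints'].round(2))
# specimen vs flange in w5
im,i=load('w5'); g=cv2.cvtColor(im,cv2.COLOR_RGB2GRAY).astype(np.float32)
def fit(c,rs,z,fn,angs=range(0,360,4)):
    P=[]
    for a in np.radians(angs):
        for rr in rs:
            u,v=c[0]+rr*np.cos(a),c[1]+rr*np.sin(a)
            if fn(cv2.getRectSubPix(g,(1,1),(float(u),float(v)))[0,0]): P.append(at(i,u,v,z,True)[:2]); break
    P=np.array(P)
    for _ in range(4):
        q=np.linalg.lstsq(np.c_[2*P,np.ones(len(P))],(P**2).sum(1),rcond=None)[0]; R0=np.sqrt(q[2]+q[0]**2+q[1]**2)
        e=abs(np.hypot(*(P-q[:2]).T)-R0); P=P[e<max(.0008,2*e.std())]
    return q[:2].round(4),R0.round(4),len(P)
print('flange',fit((276,125),np.arange(74,55,-.2),.014,lambda x:x>120))
# specimen darkness profile
print(g[125,250:302].astype(int).tolist()); print(g[100:152,275].astype(int).tolist())
E
```

```text
clock: 10.4
position: [0.5989, -0.2753, 0.2025]
ee_rot: [-0.317, -3.125, 0.004]
clock: 10.78
position: [0.602, -0.2686, 0.2021]
ee_rot: [-0.302, -3.127, -0.001]
[ 0.60194319 -0.26887572  0.20216039] [[-0.981  0.192 -0.   ]
 [ 0.192  0.981  0.   ]
 [ 0.     0.    -1.   ]] [-0.06  0.59  0.64  1.58 -0.38  1.11  2.05]
flange (array([ 0.556 , -0.0352]), np.float64(0.0591), 90)
[255, 255, 255, 255, 255, 255, 255, 255, 255, 255, 255, 255, 255, 255, 255, 255, 255, 255, 255, 255, 255, 255, 255, 255, 255, 255, 255, 255, 255, 255, 255, 255, 255, 255, 255, 255, 255, 255, 255, 255, 255, 255, 255, 172, 159, 250, 255, 255, 255, 255, 255, 255]
[255, 255, 255, 255, 255, 255, 255, 251, 169, 223, 255, 255, 255, 255, 255, 255, 255, 255, 255, 255, 255, 255, 255, 255, 255, 255, 255, 255, 255, 255, 255, 255, 255, 243, 223, 220, 220, 221, 221, 221, 220, 220, 220, 217, 211, 223, 226, 226, 226, 225, 225, 224]
```

View pics/w6.png

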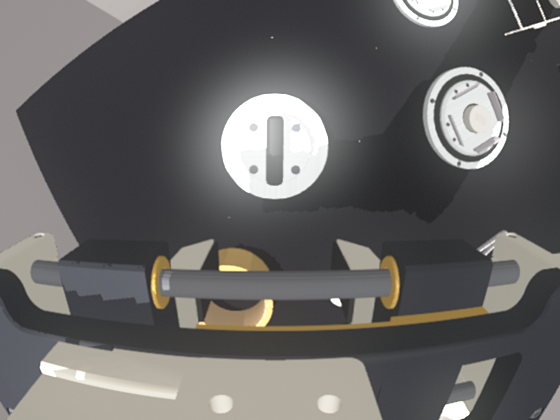

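The hood sits at (275,146) and its handle is vertical at column 275, rows 115–186, so it is aligned with the tool x axis and centred between the fingers. Now I'll compute its centre.

```bash
python3 - <<'E'
from h import *
im,i=load('w6'); g=cv2.cvtColor(im,cv2.COLOR_RGB2GRAY).astype(np.float32)
s,p,r=st()
def edge(c,rs,z,fn,n='',angs=range(0,360,4)):
    P=[]
    for a in np.radians(angs):
        for rr in rs:
            u,v=c[0]+rr*np.cos(a),c[1]+rr*np.sin(a)
            if fn(cv2.getRectSubPix(g,(1,1),(float(u),float(v)))[0,0]): P.append(at(i,u,v,z,True)[:2]); break
    P=np.array(P)
    for _ in range(4):
        q=np.linalg.lstsq(np.c_[2*P,np.ones(len(P))],(P**2).sum(1),rcond=None)[0]; R0=np.sqrt(q[2]+q[0]**2+q[1]**2)
        e=abs(np.hypot(*(P-q[:2]).T)-R0); P=P[e<max(.0008,2*e.std())]
    print(n,q[:2].round(4),R0.round(4),len(P)); return q[:2]
h=edge((275,146),np.arange(66,40,-.2),.039,lambda x:x>140,'hood')
edge((466,118),np.arange(66,35,-.2),.014,lambda x:x>140,'pot w6')
m=(g[105:196,262:288]<120).astype(np.uint8); k,_=cv2.findContours(m,0,1); k=max(k,key=cv2.contourArea)[:,0]+[262,105]
P=np.array([at(i,a,b,.086,True)[:2] for a,b in k]).astype(np.float32); R_=cv2.minAreaRect(P); print('handle',R_)
B=[at(i,*b,.060,True)[:2] for b in((254,127),(296,127),(254,170),(296,170))]; print('bolts',np.mean(B,0))
xt=r.as_matrix()
for q in (h,R_[0],np.mean(B,0)): print('in tool cm',100*r.inv().apply(np.r_[q,0]-p)[:2])
# second opinion: top & scene
for n,c,rr in(('top0',(317,232),34),):
    im,i=load(n); g=cv2.cvtColor(im,cv2.COLOR_RGB2GRAY).astype(np.float32)
    for z,c,nm in((.039,(317,230),'top hood'),):
        P=[]
        for a in np.radians(np.arange(180,360,4)):
            for q in np.arange(40,18,-.2):
                u,v=c[0]+q*np.cos(a),c[1]+q*np.sin(a)
                if cv2.getRectSubPix(g,(1,1),(float(u),float(v)))[0,0]>130: P.append(at(i,u,v,z)[:2]);break
        P=np.array(P);q=np.linalg.lstsq(np.c_[2*P,np.ones(len(P))],(P**2).sum(1),rcond=None)[0];print(nm,q[:2],np.sqrt(q[2]+q[0]**2+q[1]**2))
E
```

```text
hood [ 0.5533 -0.2585] 0.0503 90
pot w6 [ 0.5571 -0.0355] 0.06 36
handle ((0.5777037739753723, -0.2613828480243683), (0.005967531818896532, 0.012083380483090878), 17.62496566772461)
bolts [ 0.55421724 -0.25765672]
in tool cm [4.97378561 0.07508323]
in tool cm [2.52051486 0.26181164]
in tool cm [4.89703331 0.17710894]
top hood [ 0.55439449 -0.25922371] 0.04940633833373428
```

```bash
python3 -m creep '5 2.5 0 0 0 0 0;5 4.9 0 2 0 0 0;5 4.9 0 6 0 0 0;5 4.9 0 10 0 0 0;5 4.9 0 10.7 0 0 0' | sed -n 1,4p
python3 -m creep '5 0 0 .5 0 0 0;5 0 0 1 0 0 0;5 0 0 1 0 0 0;5 0 0 1 0 0 0'|sed -n 1,4p
python3 -c "
from h import *
print(shift([.5537,-.2597,.0847]))"
```

```text
clock: 11.45
position: [0.5522, -0.2593, 0.0931]
ee_rot: [-0.304, -3.123, -0.002]
force: [-0.5, 0.8, 0.1]
clock: 11.95
position: [0.5538, -0.2609, 0.0859]
ee_rot: [0.305, 3.126, -0.0]
force: [0.3, -0.3, -0.6]
[0.03606036 0.11361539 0.11751201]
```

```bash
python3 -m creep '5 0 .1 .1 0 0 0;1 0 .1 .1 0 0 0;1 0 .1 .1 0 0 0;1 0 .1 .1 0 0 0;1 0 .1 .1 0 0 0' 30
python3 -m creep '1 0 0 0 0 0 0;1 0 0 0 0 0 0;1 0 0 -.5 0 0 0;1 0 0 -2 0 0 0;1 0 0 -2 0 0 0' 30
python3 -c "
from h import *
s,p,r=st(); print(p,r.as_matrix().round(3),s['ft_torque'],s['joints'].round(2))"
```

```text
clock: 12.58
position: [0.5537, -0.2597, 0.0842]
ee_rot: [-0.305, -3.127, -0.0]
force: [-0.4, 0.0, 0.7]
width: 0.156
gripper_force: 0.0
clock: 13.2
position: [0.5545, -0.2603, 0.1058]
ee_rot: [0.305, 3.124, -0.001]
force: [0.2, 0.0, -4.6]
width: 0.153
gripper_force: 30.0
[ 0.55450359 -0.26031508  0.10583138] [[-0.981  0.194  0.002]
 [ 0.194  0.981 -0.001]
 [-0.003 -0.001 -1.   ]] [ 0.00382553 -0.06021993  0.00259845] [-0.04  0.62  0.58  1.79 -0.43  0.86  2.13]
```

```bash
python3 -m creep '1 0 0 -2 0 0 0;1 0 0 -4.5 0 0 0;1 .3 1.5 -5.7 0 0 3;1 .8 4.5 -5.7 0 0 8;1 1.5 8 -5.7 0 0 13' | sed -n 1,4p
python3 -c "
from h import *
s,p,r=st(); print(r.as_matrix().round(3)); print(shift([.5565,-.0374,.163]))"
```

```text
clock: 13.82
position: [0.5544, -0.178, 0.1616]
ee_rot: [0.664, 3.07, 0.0]
force: [-0.0, 0.3, -3.0]
[[-0.911  0.413  0.001]
 [ 0.413  0.911 -0.   ]
 [-0.001  0.    -1.   ]]
[ 5.61874129 12.89390166 -0.14452478]
```

```bash
python3 -m creep '1 1.4 3.3 0 0 0 4;1 2.9 6.7 0 0 0 8;1 4.3 10 0 0 0 12;1 5.3 12.3 0 0 0 15.5;1 5.6 12.9 0 0 0 16.8' | sed -n 1,4p
python3 -m creep '1 0 0 0 0 0 0;1 0 0 0 0 0 0;1 0 0 0 0 0 0' | sed -n 1,4p
python3 - <<'E'
from h import *
for n in('top','scene'): snap(n,n+'1')
s,p,r=st(); print(p,r.as_matrix().round(4)); M=r.as_matrix(); print(np.degrees(np.arctan2(M[1,1],M[0,1])),shift([.5565,-.0374,.163]))
a,_=load('top1');b,_=load('scene1')
f=lambda im,u,v,k:cv2.resize(im[v-k:v+k,u-k:u+k],(390,390),interpolation=cv2.INTER_CUBIC)
cv2.imwrite('pics/c2.png',np.hstack([f(a,198,235,60),f(b,200,195,60)])[:,:,::-1])
E
```

```text
clock: 14.45
position: [0.5561, -0.0354, 0.1611]
ee_rot: [-1.096, -2.944, -0.001]
force: [-0.7, -0.5, -3.3]
clock: 14.82
position: [0.5561, -0.039, 0.1614]
ee_rot: [1.101, 2.942, -0.0]
force: [0.0, 0.8, -4.6]
[ 0.55611454 -0.03848849  0.16130752] [[-7.545e-01  6.563e-01  2.000e-04]
 [ 6.563e-01  7.545e-01 -0.000e+00]
 [-2.000e-04  1.000e-04 -1.000e+00]]
48.984007399054576 [ 0.04232414  0.10744272 -0.16924446]
```

View pics/c2.png

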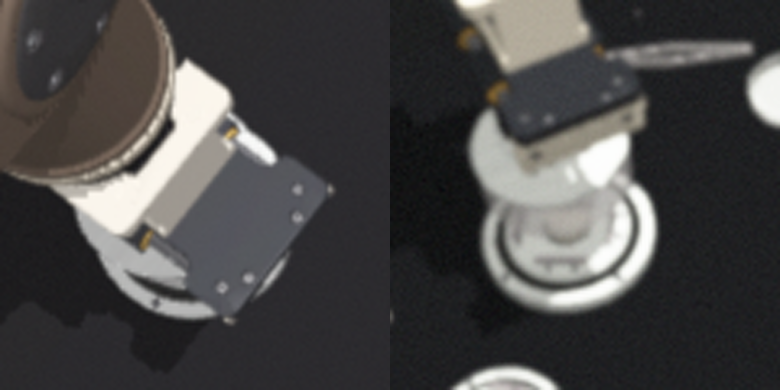

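The scene view shows the hood hanging level over the pot, with the specimen visible inside. The top view is hidden by the hand. I'll lower it in stages.

```bash
python3 -m creep '1 .05 .1 1 0 0 0;1 .05 .1 2.5 0 0 0;1 .05 .1 3.8 0 0 0;1 .05 .1 4.1 0 0 0;1 .05 .1 4.1 0 0 0' | sed -n 1,4p
python3 -m creep '1 0 0 .3 0 0 0;1 0 0 .6 0 0 0;1 0 0 .9 0 0 0;1 0 0 .9 0 0 0' | sed -n 1,4p
python3 -c "
from h import *
s,p,r=st(); print(p,s['force'],s['ft_torque'],shift([.5565,-.0374,.098]))"
```

```text
clock: 15.55
position: [0.5563, -0.0368, 0.1199]
ee_rot: [-1.099, -2.942, 0.001]
force: [-0.7, -0.1, -4.5]
clock: 16.05
position: [0.5563, -0.0366, 0.111]
ee_rot: [-1.099, -2.943, 0.0]
force: [0.5, -0.7, -4.0]
[ 0.5562799  -0.03656786  0.11102078] [ 0.5398675  -0.71025425 -4.01823882] [-0.05996101 -0.01536194  0.04764739] [-0.07157703 -0.04816306  1.30206452]
```

```bash
for k in 1 2 3; do python3 -m creep '1 0 0 .15 0 0 0;1 0 0 .3 0 0 0;1 0 0 .3 0 0 0' | sed -n '1,2p;4p'; done
```

```text
clock: 16.42
position: [0.5564, -0.0366, 0.1081]
force: [-0.4, 0.5, -3.8]
clock: 16.8
position: [0.5563, -0.0366, 0.1051]
force: [-0.4, 0.5, -3.3]
clock: 17.18
position: [0.5564, -0.0366, 0.1022]
force: [-0.0, -1.4, -3.7]
```

```bash
for k in 1 2; do python3 -m creep '1 0 0 .1 0 0 0;1 0 0 .2 0 0 0;1 0 0 .2 0 0 0' | sed -n '1,2p;4p'; done; python3 -c "
from h import *
for _ in range(6): snap('scene','sx')
s,p,r=st(); print(p,s['force'],s['ft_torque'])"
```

```text
clock: 17.55
position: [0.5564, -0.0366, 0.1002]
force: [0.3, 1.0, -2.6]
clock: 17.92
position: [0.5564, -0.0366, 0.0982]
force: [0.5, 0.4, -2.2]
[ 0.55643689 -0.03659792  0.09824625] [-0.37646298  1.02609894 -2.48914314] [ 0.00471221 -0.02609313  0.0327946 ]
```

```bash
for k in 1 2; do python3 -m creep '1 0 0 .05 0 0 0;1 0 0 .1 0 0 0;1 0 0 .1 0 0 0' | sed -n '1,2p;4p'; done; python3 - <<'E'
from h import *
im,i=snap('scene','scene2'); snap('wrist','w7')
s,p,r=st(); print(p,s['force'],s['ft_torque'])
a,_=load('scene2'); b,_=load('w7')
f=lambda im,u,v,k:cv2.resize(im[v-k:v+k,u-k:u+k],(390,390),interpolation=cv2.INTER_CUBIC)
cv2.imwrite('pics/c3.png',np.hstack([f(a,200,205,45),f(b,275,200,150)])[:,:,::-1])
E
```

```text
clock: 18.6
position: [0.5565, -0.0366, 0.0981]
force: [-4.4, 0.5, 11.3]
clock: 18.98
position: [0.5565, -0.0367, 0.0981]
force: [-8.3, 1.9, 25.2]
[ 0.55652628 -0.03661953  0.09804222] [-8.28232775  2.56414771 23.89784346] [0.39212074 2.02952703 0.06489844]
```

View pics/c3.png

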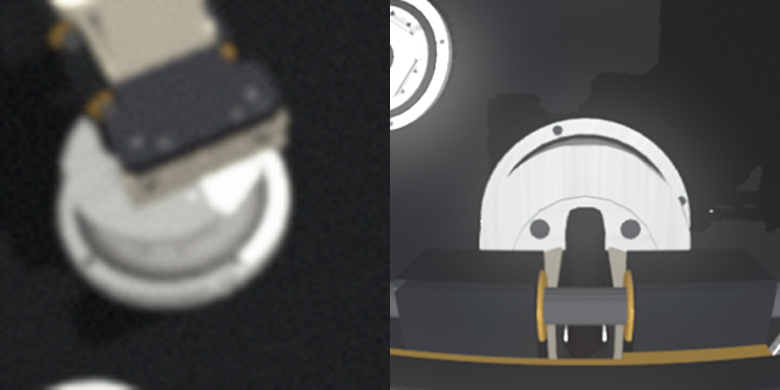

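The hood rests on the flange: TCP z is 0.098, as predicted, with firm contact. In the wrist view its outline is concentric with the flange. I'll ease off and turn it.

```bash
python3 -m creep '1 0 0 -.1 0 0 0;1 0 0 -.18 0 0 0;1 0 0 -.18 0 0 0;1 0 0 -.18 0 0 0' 30| sed -n '1,2p;4p'
for k in 1 2 3; do python3 -m creep '1 0 0 0 0 0 -5;1 0 0 0 0 0 -10;1 0 0 0 0 0 -15;1 0 0 0 0 0 -20;1 0 0 0 0 0 -20'| sed -n '1,2p;4p'; done
python3 -c "
from h import *
s,p,r=st(); M=r.as_matrix(); print(p,np.degrees(np.arctan2(M[1,1],M[0,1])),s['force'],s['ft_torque'],s['joints'].round(2),s['width'])"
```

```text
clock: 19.58
position: [0.5566, -0.0366, 0.0982]
force: [-2.0, 0.6, 3.2]
clock: 20.2
position: [0.5568, -0.0368, 0.0981]
force: [0.7, -0.5, 2.2]
clock: 20.82
position: [0.5567, -0.0368, 0.0981]
force: [0.4, 0.6, 2.1]
clock: 21.45
position: [0.5566, -0.0367, 0.0981]
force: [0.0, -0.6, 3.4]
[ 0.55663967 -0.03671326  0.09812483] 108.86893514180669 [ 0.00930686 -0.55657532  3.39948568] [-0.0686594  -0.00464642  0.21213871] [-0.34  0.52  0.43  1.93 -0.31  0.75  2.17] 0.15045630619997657
```

```bash
python3 -m creep '1 0 0 -.1 0 0 0;1 0 0 -.3 0 0 0;1 0 0 -.4 0 0 0;1 0 0 -.4 0 0 0'| sed -n '1,2p;4p'
for k in 1 2 3; do python3 -m creep '1 0 0 -.15 0 0 0;1 0 0 -.3 0 0 0;1 0 0 -.3 0 0 0'| sed -n '1,2p;4p'; done
python3 - <<'E'
from h import *
F=[]
for k in range(5): vision.get_image('wrist'); F.append(telemetry.observe()['force'])
print(np.mean(F,0))
im,i=snap('wrist','w8'); a,_=snap('scene','scene3')
f=lambda im,u,v,k:cv2.resize(im[v-k:v+k,u-k:u+k],(390,390),interpolation=cv2.INTER_CUBIC)
cv2.imwrite('pics/c4.png',np.hstack([f(a,200,195,50),f(im,275,200,150)])[:,:,::-1])
E
```

```text
clock: 21.95
position: [0.5564, -0.0365, 0.102]
force: [0.2, 0.3, -2.9]
clock: 22.32
position: [0.5565, -0.0366, 0.1052]
force: [-0.8, 1.1, -2.3]
clock: 22.7
position: [0.5566, -0.0366, 0.1082]
force: [0.2, -0.1, -2.2]
clock: 23.08
position: [0.5565, -0.0366, 0.1112]
force: [0.3, 0.2, -2.5]
[ 0.30591665 -0.07528306 -3.10294097]
```

View pics/c4.png

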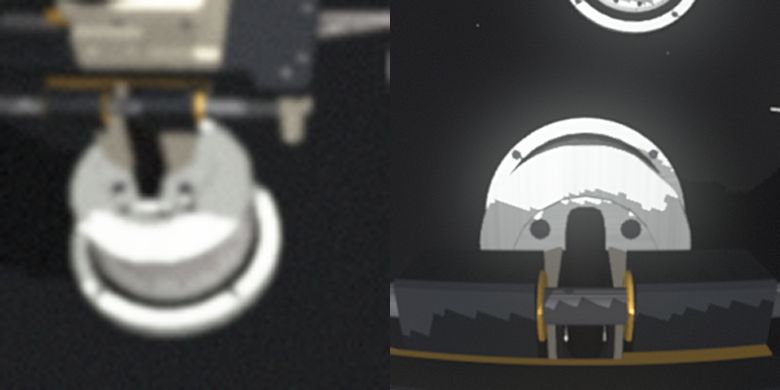

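The force is -3.1 N, the hood alone, and the plate is already past the bar. Raising on.

```bash
python3 -m creep '1 0 0 -.5 0 0 0;1 0 0 -1 0 0 0;1 0 0 -1.5 0 0 0;1 0 0 -2 0 0 0;1 0 0 -2.5 0 0 0'| sed -n '1,2p;4p'
python3 -m creep '1 0 0 -1 0 0 0;1 0 0 -2 0 0 0;1 0 0 -3 0 0 0;1 0 0 -4 0 0 0;1 0 0 -5 0 0 0'| sed -n '1,2p;4p'
python3 -m creep '1 0 0 -1.5 0 0 0;1 0 0 -3 0 0 0;1 0 0 -4 0 0 0;1 0 0 -4.3 0 0 0;1 0 0 -4.3 0 0 0'| sed -n '1,2p;4p'
python3 -m creep '1 0 0 0 0 0 0;1 0 0 0 0 0 0;1 0 0 0 0 0 0;1 0 0 0 0 0 0;1 0 0 0 0 0 0'
python3 - <<'E'
from h import *
a,_=snap('scene','scene4')
f=lambda im,u,v,k:cv2.resize(im[v-k:v+k,u-k:u+k],(600,600),interpolation=cv2.INTER_CUBIC)
cv2.imwrite('pics/c5.png',f(a,200,190,65)[:,:,::-1])
E
```

```text
clock: 24.05
position: [0.5565, -0.0366, 0.1365]
force: [0.2, 0.6, -3.0]
clock: 24.68
position: [0.5564, -0.0366, 0.1868]
force: [-0.5, -0.1, -3.4]
clock: 25.3
position: [0.5563, -0.0365, 0.229]
force: [-0.5, 0.7, -3.0]
clock: 25.92
position: [0.5564, -0.0366, 0.229]
ee_rot: [0.52, -3.098, 0.0]
force: [-0.2, 0.8, -2.4]
width: 0.152
gripper_force: 30.0
```

View pics/c5.png

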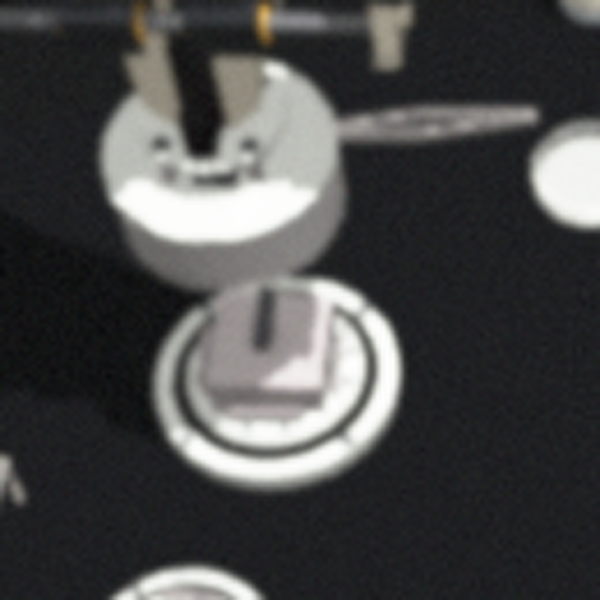

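The inner lid sits square and home between the rails, at (268,355) in the crop. The hood hangs upright and clear above it.

```bash
python3 -c "
from cell import job
print(job.sign_off())"
```

```text
the job is handed in; nothing more can be done
None
```

The job is handed in (no verdict was returned): the specimen stands in the middle of the pot, the inner lid looks home over it in the last picture, and the hood is held upright and still, its rim about 8 cm above the T-bar.

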